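# Secure the sample tray and peel off its sticking cover

## Robot

A 6-joint arm with a two-finger parallel gripper is mounted at the origin on the work surface. World frame = base frame: x ahead of the robot, y to its left, z up, the work surface at z = 0. Lengths are in m, angles in rad, forces in N, time in s.
With the tool pointing down it reaches from about 0.225 to 0.875 m from the base axis. Payload 3.4 kg.
Tool frame: the origin (TCP) lies at the very end of the fingers, on their centre line; the grasp point (between the pads) lies 19 mm behind it (grasp_offset is the distance from the TCP to the grasp point, in m); y points along the fingers, z is the direction in which the jaws open and shut, and the axes are right-handed (so a half turn about y gives the same grasp; the last joint's range is limited). The gripper opens to 85 mm and grips with 20 to 120 N. Pads are 22 mm wide; open, the fingers measure 114 mm over their backs; the gripper's body (76 mm by 85 mm) begins 54 mm behind the grasp point. The pads swing forward as they close: fully open they stand 13 mm farther back than shut.
Start: joints at [-1.291, 0.276, 1.505, -0, 1.361, -0.121], TCP at [0.224, -0.529, 0.231] pointing down, gripper open.
Joint ranges: [-2.89, 2.89], [-0.75, 2.08], [0.22, 2.7], [-1.18, 4.32], [0.11, 2.71], [-2.7, 2.7]. Speed limits (rad/s): [2.57, 2.57, 3.14, 3.14, 3.14, 3.14].

## Interface

Orientations are given as a unit quaternion [w, x, y, z].
In Python, from rig import get_state, get_image, sign_off, grasp_offset gives the robot as it stands.
- The arm moves only by the shell command python3 -m jog 'ROWS' [FORCE]. ROWS is JSON, one flat list of numbers, 7 for each row, row after row: the closure in counts, from 0 (fully open) to 255 (shut), then the shift along the tool's x, y, z in cm, then the turn, a rotation vector about the tool's x, y, z in units of 8 degrees (1.0 is 8 degrees). In form: [jaw, tx, ty, tz, rx, ry, rz, jaw, tx, ty, tz, rx, ry, rz, ...]. A call has 1 to 12 rows; each row is the pose to reach, as a shift and turn from the pose commanded when the call began, along the tool's axes at that moment; what a row does not reach only later rows make up. A row lasts 1/8 s, in which the tool goes at most 62.5 mm and 10.7 degrees, less where a joint would pass 70% of its speed; a pose out of reach is approached as far as the arm can. A call with a gripper value outside its range is refused whole. The fingers move at their own pace and stop on an object; FORCE is the grip in N (left out, the last holds). Time passes only in rows, so rows that repeat a pose let the fingers close. It gives the time, the measured TCP pose, the force and the opening at its end, in the units of the state.
- get_state(): the state, without advancing time (a new reading comes with each control period).
- get_image(name): name is "scene" or "top" or "wrist"; returns a dict with "color" (400x640x3 uint8, blue, green, red), "mtx" (3x3 intrinsics, pixels), "R" (3x3) and "t" (3): a world point X has camera coordinates R X + t; the wrist camera has in their place "tool_from_camera" (4x4, takes a point from camera to tool coordinates, whose origin is the TCP and whose axes are the tool frame's). Camera axes: x right, y down, z forward; pixel columns grow to the right and rows downward; lengths in m; the calibration is good to about 2 mm. A picture is of the moment at which its call begins: read the wrist's pose just before it. There is no depth.
- sign_off(): hands the job in, once; it reports no verdict.
The state is a dict: "clock": time; "qpos": joint angles; "qd": joint speeds; "effort": joint torques, N m; "position": TCP position; "ee_rot": TCP orientation; "contact_force": force on the tool from outside, world axes, zero at the start; "moment": the same for the moment, N m; "width": finger opening in m.
Only numpy, scipy, OpenCV 4.12 (cv2) and the standard library are available. Lean on these libraries where they do the work, as an engineer would, in place of code of your own. Each camera call takes 0.05 s, during which the arm holds its last target.

## Task

First swing the keeper bar shut until it snaps home over the sample tray's lug, so that the tray stays in its cradle. Then take the sticking cover by its corner tab and peel it off the tray: raise the tab's corner well up, by about 30 mm, while the opposite corner still sits on the tray, before the rest comes away. Finish while holding the cover by its tab, about level and some 15 cm above the tray, not letting go, with the keeper still shut, the tray left in its cradle and the other things on the bench left alone.

Things in the scene. Friction and masses are not known exactly. Their poses are not given: they have to be found in the camera images.
- cradle: flat aluminium plate fixed to the bench, 176 x 270 x 8 mm, that carries tray and keeper. Origin on the bench surface, below the centre of the tray; z up; its own x points roughly away from the robot. The tray's long side runs along y; the plate spans y -155 to +115 mm. A fixed lip holds the tray's lug at the +y end, the keeper serves the -y end.
- keeper (a joint): angle of the keeper, a level steel bar (14 mm wide, 12 high, top 41 mm above the bench) on an upright pin. 0 = shut, at its stop, along the cradle's x over the tray's lug; grows, counter-clockwise from above, outward to the cradle's -y side. Starts at 0.6 to 1.1, stays where left, needs under 1 N at the knob; 2 to 3 N below 0.35, where it rides over the lug's sprung ball, which then keeps it.
- keeper_knob (a point): middle of the black upright knob on the keeper's free end: cylinder 16 mm in diameter, standing from 41 to 77 mm above the bench (this point at 59 mm), 130 mm from the hinge pin. With the keeper shut it stands at (-60, -125) mm in the cradle's frame.
- keeper_hinge (a point): point on the keeper's upright hinge axis, 59 mm above the bench; at (70, -125) mm in the cradle's frame.
- tray: loose grey plastic sample tray with vials in it, 124 x 164 x 45 mm, 0.28 kg, standing in the cradle on its 8 mm plate, with a lug at either end of y, top of the lugs 26 mm above the bench. Origin at the centre of its underside, axes as the cradle's. It has about 2 mm of play in the cradle. It is held down only by the lip and the shut keeper: otherwise that end comes up with the cover.
- cover: loose white formed plastic cover nested on the tray: plate 132 x 172 x 4 mm with a skirt 14 mm deep below it inside the tray, about 0.12 kg. Origin at the centre of the plate's underside (53 mm above the bench when seated), axes as the tray's, z up. Four sprung pads in the tray grip the skirt by friction, near the corners, some 13 N in all, over the first 11 mm of lift.
- cover_tab (a point): centre of the cover's tab, an upright fin on its corner at +x, -y: 34 mm long along the diagonal (1, -1) of the cover's frame, 10 mm thick along (1, 1), rising 28 mm above the plate (57 to 85 mm above the bench when seated; this point at 71 mm). Point at (46, -66, 18) mm in the cover's frame. Pinched from above across its thickness.
- cover_far (a point): the cover's corner opposite the tab, at (-66, 86, 0) mm in the cover's frame, on the plate's underside: the corner that stays seated during the peel.
- jar: bystander: brown glass jar, 48 mm wide, 70 mm high; origin under its centre
- dish: bystander: white porcelain dish, 70 mm wide, 30 mm high; origin under its centre
- pen: bystander: pen, 11 mm thick, about 130 mm long, lying along its own x; origin under its middle
- weight: bystander: brass weight, 34 mm wide, 46 mm high; origin under its centre
- calculator: bystander: black pocket calculator, 150 x 78 x 14 mm; origin under its centre
Things that resemble listed ones, but are neither listed nor needed, are in the scene too. What is shaped like the cover but turquoise or yellow is not meant.

How it is judged:
On the way, in this order (a step that is already met when the one before it is completed fails the run):
1. the keeper is shut (value of joint keeper below 0.06 rad and z of cover_tab in the frame of cradle below 0.076 m), for 0.2 s.
2. the tab's corner is raised while the opposite corner still sits on the tray (within 7 mm of its seat) and the keeper is shut (angle between cover's own z axis and vertical above 0.07 rad and z of cover_tab in the frame of cradle above 0.081 m and z of cover_far in the frame of cradle below 0.06 m and value of joint keeper below 0.06 rad), for 0.05 s.
At the end, for the whole second after the job is handed in: cover held in the fingers, still (<40 mm/s), its plate over 150 mm above the bench, within 0.35 rad of level, clear of tray and cradle; keeper shut (<0.06 rad); tray in its cradle within 10 mm of its start and 0.05 rad of level (value of joint keeper below 0.06 rad and height (world z) of cover above 0.15 m and angle between cover's own z axis and vertical below 0.35 rad and contact force between cover and the fingers above 0.5 N and contact force between cover and tray below 0.1 N and contact force between cover and cradle below 0.1 N and linear speed of cover below 0.04 m/s and distance of tray from where it was at the start of the episode below 0.01 m and angle between tray's own z axis and vertical below 0.05 rad); the arm keeps its last pose, push and grip.
It fails at once if the tray comes up with the cover: tipped by more than 0.05 rad or raised by more than 12 mm (angle between tray's own z axis and vertical above 0.05 rad or z of tray in the frame of cradle above 0.02 m).
It fails at once if a loose bystander (jar, dish, pen, weight, calculator) is moved by more than 30 mm (distance of any of jar, dish, pen, weight, calculator from where it was at the start of the episode above 0.03 m).
It also fails if it takes over 51 s, if anything falls off the work surface, if the arm or the gripper's body presses on something with over 40 N, if the wrist force passes 120 N, or if a joint passes its speed limit or range.

## Working session

There is one attempt and no reset: what is moved stays moved. The work goes in short steps, Python scripts to look and compute and a shell command to move; the robot and the scene stay as the last step left them, time stands still between calls to the robot, and variables do not carry over. Pictures are saved under pics/ and viewed, and the job is handed in when it is done.

```bash
ls; mkdir -p pics; python3 - <<'E'
from rig import *
import cv2
s=get_state();print(s, grasp_offset)
for n in("scene","top"):
    d=get_image(n);cv2.imwrite(f"pics/{n}0.png",d["color"]);print(n,d["mtx"],d["R"],d["t"])
d=get_image("wrist");cv2.imwrite("pics/wrist0.png",d["color"]);print(d["mtx"],d["tool_from_camera"])
E
```

```text
pics
{'clock': 0.0, 'qpos': array([-1.29101844e+00,  2.76582763e-01,  1.50614784e+00,  1.85903570e-05,
        1.36067044e+00, -1.21008069e-01]), 'qd': array([ 8.42938156e-04, -2.01688630e-03, -8.54037925e-05,  1.71424396e-05,
       -8.26346026e-04,  1.17957252e-03]), 'effort': array([-5.09423699e-04, -4.16778195e+01, -2.45803320e+01, -2.04622502e-04,
        1.11631025e-02, -1.53595374e-05]), 'position': array([ 0.22418237, -0.52892612,  0.23044081]), 'ee_rot': array([ 0.14070705, -0.14079565,  0.69359431, -0.6923186 ]), 'contact_force': array([ 0.031403  ,  0.08491119, -0.19508605]), 'moment': array([-0.00384357,  0.03474752,  0.00261284]), 'width': 0.0856249116251071} 0.0187
scene [[371.84233096   0.         320.52509565]
 [  0.         371.84233096 198.73859621]
 [  0.           0.           1.        ]] [[ 0.63657635  0.77120489 -0.0036838 ]
 [ 0.62468998 -0.51842776 -0.58394785]
 [-0.45225322  0.36942615 -0.81178282]] [-0.29349638 -0.36806708  1.29483739]
top [[458.16082992   0.         322.4185768 ]
 [  0.         458.16082992 204.45881405]
 [  0.           0.           1.        ]] [[-0.01468174 -0.99989124 -0.00140044]
 [-0.97900268  0.01465979 -0.20331957]
 [ 0.20331798 -0.00161405 -0.97911143]] [-0.08777139  0.57490382  1.12088969]
[[314.30952399   0.         319.11936861]
 [  0.         314.30952399 202.5473561 ]
 [  0.           0.           1.        ]] [[ 1.23632018e-03  9.61079077e-01  2.76270664e-01 -7.05240597e-02]
 [ 8.56854776e-04 -2.76271792e-01  9.61079166e-01 -1.43037689e-01]
 [ 9.99998869e-01 -9.51477726e-04 -1.16506559e-03  3.97664571e-04]
 [ 0.00000000e+00  0.00000000e+00  0.00000000e+00  1.00000000e+00]]
```

View pics/scene0.png

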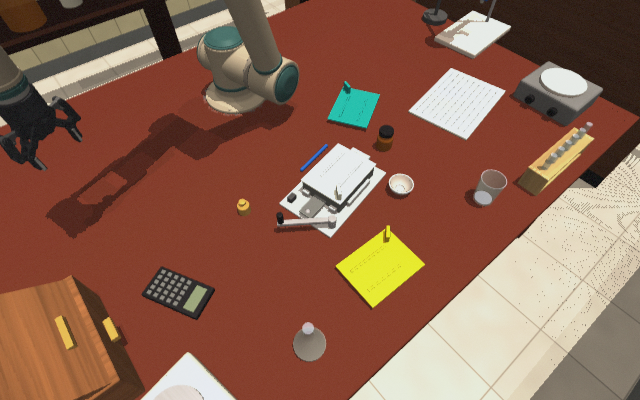

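View pics/top0.png

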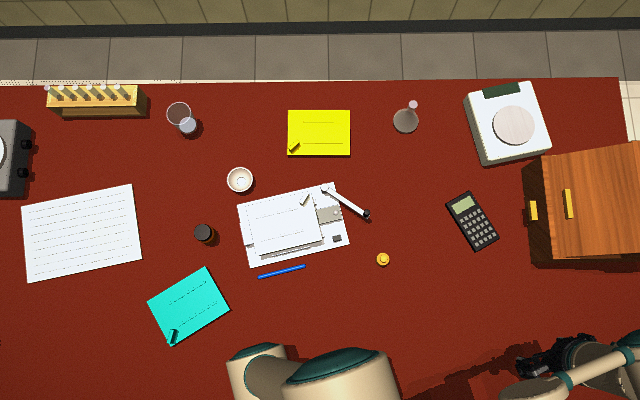

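View pics/wrist0.png

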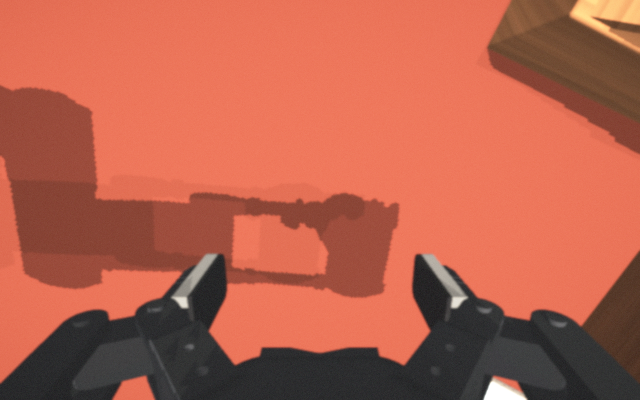

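The white cover at about (285,225) in the top view sits on a tray with a keeper. The decoys are turquoise (188,305) and yellow (319,132). I'll enlarge the white one to confirm it.

```bash
python3 - <<'E'
import cv2
a=cv2.imread("pics/top0.png")[160:290,220:400];cv2.imwrite("pics/top0c.png",cv2.resize(a,(720,520),interpolation=cv2.INTER_CUBIC))
a=cv2.imread("pics/scene0.png")[130:250,260:420];cv2.imwrite("pics/scene0c.png",cv2.resize(a,(800,600),interpolation=cv2.INTER_CUBIC))
E
```

```text
(no output)
```

View pics/top0c.png

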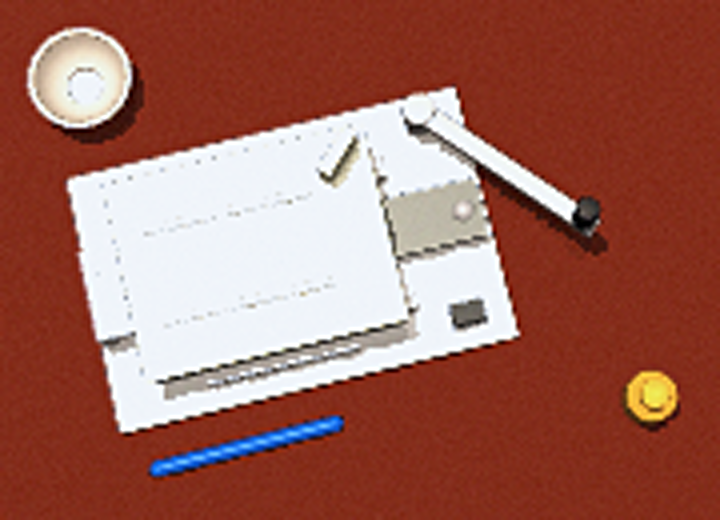

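View pics/scene0c.png

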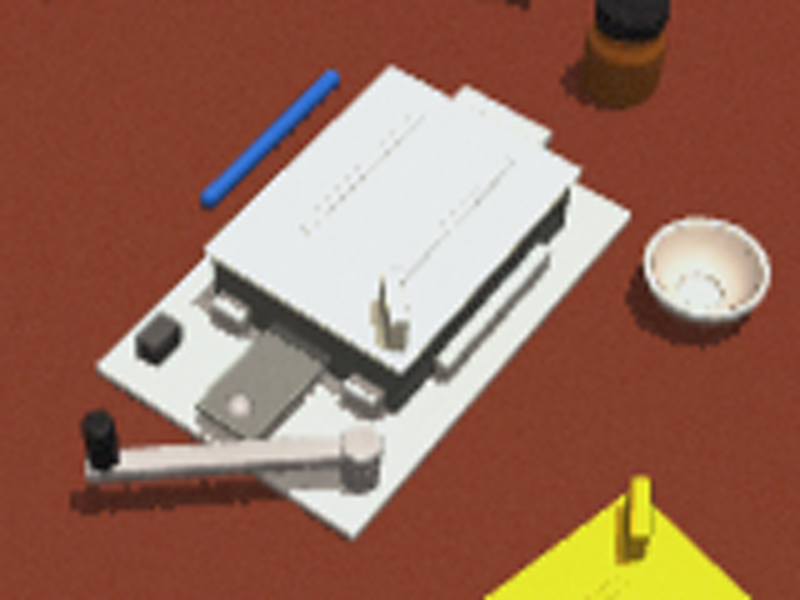

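The white cover is confirmed: it is nested on a tray with a lug, beside a keeper with a black knob at crop (586,208) and a tab at crop (340,158). Next I'll measure.

```bash
cat > h.py <<'E'
import numpy as np,cv2
from rig import *
def ray(d,p):
    K,R,t=d["mtx"],d["R"],d["t"]
    c=-R.T@t; v=R.T@np.linalg.solve(K,[p[0],p[1],1.]); return c,v
def plane(d,p,z):
    c,v=ray(d,p); return c+v*(z-c[2])/v[2]
def tri(rs):
    A=0;b=0
    for c,v in rs:
        v=v/np.linalg.norm(v);P=np.eye(3)-np.outer(v,v);A=A+P;b=b+P@c
    x=np.linalg.solve(A,b);return x,[np.linalg.norm((np.eye(3)-np.outer(v,v)/(v@v))@(x-c)) for c,v in rs]
def cradle_fit(pts):
    m=np.array([[88,115],[88,-155],[-88,-155],[-88,115]])/1e3
    w=np.array(pts)[:,:2]; a=m-m.mean(0);b=w-w.mean(0)
    th=np.arctan2((a[:,0]*b[:,1]-a[:,1]*b[:,0]).sum(),(a*b).sum())
    R=np.array([[np.cos(th),-np.sin(th)],[np.sin(th),np.cos(th)]])
    o=w.mean(0)-R@m.mean(0); return o,th,(w-(m@R.T+o))*1e3
E
python3 - <<'E'
from h import *
T=get_image("top");S=get_image("scene")
hsv=cv2.cvtColor(T["color"],cv2.COLOR_BGR2HSV)
m=((hsv[...,1]<110)).astype(np.uint8)*255
x=np.zeros_like(m);x[170:285,225:352]=m[170:285,225:352]
x[:178,:]=np.where(np.arange(640)>1e9,x[:178],x[:178])
x=cv2.morphologyEx(x,cv2.MORPH_CLOSE,np.ones((7,7)))
x=cv2.morphologyEx(x,cv2.MORPH_OPEN,np.ones((7,7)))
n,l,st,ce=cv2.connectedComponentsWithStats(x);i=1+np.argmax(st[1:,4])
c=max(cv2.findContours((l==i).astype(np.uint8),0,1)[0],key=cv2.contourArea)
a=cv2.approxPolyDP(c,10,True)[:,0];print(a, cv2.boxPoints(cv2.minAreaRect(c)))
man=[(68,178),(457,88),(517,338),(122,433)]
man=[(220+p/4-.4,160+q/4-.4) for p,q in man]
P=[plane(T,p,.008) for p in man];o,th,r=cradle_fit(P);print("top",o,th,r)
man=[(630,213),(352,540),(97,367)]
sc=lambda p:(260+p[0]/5-.4,130+p[1]/5-.4)
tc=lambda p:(220+p[0]/4-.4,160+p[1]/4-.4)
c,s=np.cos(th),np.sin(th);R=np.array([[c,-s],[s,c]])
for p in man:print("scene corner in cradle",R.T@(plane(S,sc(p),.008)[:2]-o))
for nm,a,b,z in[("knobtop",(588,205),(98,418),.077),("hinge",(419,108),(362,437),None)]:
    X,e=tri([ray(T,tc(a)),ray(S,sc(b))]);print(nm,X,e,R.T@(X[:2]-o), plane(T,tc(a),z)if z else"")
for p in[(325,172),(352,138),(339,153)]:
    w=plane(T,tc(p),.085);print("tab",w,R.T@(w[:2]-o))
print("tab exp",R@[.046,-.066]+o,"knob shut",R@[-.06,-.125]+o,"hinge",R@[.07,-.125]+o)
for p in[(362,130),(412,322),(160,380)]:
    w=plane(T,tc(p),.057);print("cover",R.T@(w[:2]-o))
E
```

```text
[[348 200]
 [323 183]
 [237 204]
 [249 266]
 [347 244]] [[233.58755 204.74896]
 [342.69928 178.20828]
 [358.13583 241.66968]
 [249.02411 268.21036]]
top [0.52803037 0.0036855 ] 0.2193884529172947 [[-0.32130066 -0.62778155]
 [-0.56369629  0.09128222]
 [ 0.28577313  2.14665111]
 [ 0.59922382 -1.61015177]]
scene corner in cradle [0.08851884 0.11804536]
scene corner in cradle [ 0.09196607 -0.15285348]
scene corner in cradle [-0.0825715  -0.15173975]
knobtop [ 0.55133591 -0.20599108  0.08183508] [np.float64(0.0013511343221238453), np.float64(0.0013511343221239117)] [-0.02288557 -0.20972283] [ 0.55163309 -0.20766821  0.077     ]
hinge [ 0.62482444 -0.10023688  0.04764358] [np.float64(0.0021657562444840186), np.float64(0.0021657562444841955)] [ 0.07185707 -0.12249699] 
tab [ 0.57373673 -0.04197417  0.085     ] [ 0.03467378 -0.05451244]
tab [ 0.59545801 -0.05915854  0.085     ] [ 0.05213454 -0.07601217]
tab [ 0.58586482 -0.050874    0.085     ] [ 0.04457426 -0.06583842]
tab exp [ 0.58729154 -0.05072142] knob shut [ 0.49667262 -0.13137631] hinge [ 0.62355661 -0.10308405]
cover [ 0.06234162 -0.0840823 ]
cover [-0.06693425 -0.0865859 ]
cover [-0.06580668  0.07654618]
```

```bash
cat >> h.py <<'E'
from scipy.spatial.transform import Rotation as Ro
O=np.array([.528,.0037]);TH=.2194
Rc=Ro.from_euler('z',TH).as_matrix()
def c2w(p): return Rc@np.array(p,float)+np.r_[O,0]
def quat(q): return Ro.from_quat(np.r_[q[1:],q[0]])
def cur():
    s=get_state();return np.array(s["position"]),quat(s["ee_rot"]).as_matrix(),s
def down(ang,axis='x'):  # tool y down, tool x (or z) at world yaw ang
    u=np.array([np.cos(ang),np.sin(ang),0]);y=np.array([0,0,-1.])
    if axis=='x': x=u;z=np.cross(x,y)
    else: z=u;x=np.cross(y,z)
    return np.c_[x,y,z]
def row(p0,R0,p,R):
    return np.round(np.r_[R0.T@(p-p0)*100,Ro.from_matrix(R0.T@R).as_rotvec()/np.deg2rad(8)],2)
E
python3 - <<'E'
from h import *
p,R,s=cur();print(R)
A=.3;n=np.array([-np.sin(A),np.cos(A),0]);
Rp=down(TH+np.pi/2+A)
K=lambda a:np.array([.07-.13*np.cos(a),-.125-.13*np.sin(a),0])
def tcp(a,g,z):q=c2w(K(a)-n*(.019+g));q[2]=z;return q
print("above",row(p,R,tcp(.76,.035,.15),Rp),tcp(.76,.035,.15))
print("down",row(p,R,tcp(.76,.035,.052),Rp))
print("rel from Rp frame:")
b=tcp(.76,.035,.052)
for a,g in[(.76,0),(.6,0),(.45,0),(.3,0),(.15,0),(0.05,0),(0,0),(0,-.003)]:print(a,row(b,Rp,tcp(a,g,.052),Rp)[:3])
E
```

```text
[[-9.20738556e-01 -2.42810286e-04  3.90180026e-01]
 [-3.90180093e-01  7.91165175e-04 -9.20738220e-01]
 [-8.51321385e-05 -9.99999658e-01 -8.23196020e-04]]
above [-4.314e+01  8.100e+00 -1.118e+01  1.000e-02  1.040e+01  0.000e+00] [ 0.57785319 -0.25786796  0.15      ]
down [-4.314e+01  1.790e+01 -1.118e+01  1.000e-02  1.040e+01  0.000e+00]
rel from Rp frame:
0.76 [ 3.5  0.  -0. ]
0.6 [5.43 0.   0.77]
0.45 [7.33 0.   1.21]
0.3 [9.27 0.   1.35]
0.15 [11.21  0.    1.21]
0.05 [12.49  0.    0.95]
0 [13.11  0.    0.77]
0 [13.41  0.    0.77]
```

```bash
python3 -m jog '[255,-11,0,-3,0,2.6,0, 255,-22,0,-6,0,5.2,0, 255,-32,4,-9,0,7.8,0, 255,-43.1,8.1,-11.2,0,10.4,0, 255,-43.1,8.1,-11.2,0,10.4,0, 255,-43.1,8.1,-11.2,0,10.4,0, 255,-43.1,8.1,-11.2,0,10.4,0, 255,-43.1,8.1,-11.2,0,10.4,0, 255,-43.1,8.1,-11.2,0,10.4,0, 255,-43.1,8.1,-11.2,0,10.4,0, 255,-43.1,8.1,-11.2,0,10.4,0]' 60; python3 - <<'E'
from h import *
d=get_image("wrist");cv2.imwrite("pics/w1.png",d["color"])
d=get_image("scene");cv2.imwrite("pics/s1.png",d["color"][60:310,200:520].repeat(2,0).repeat(2,1))
print(get_state()["clock"])
E
```

```text
clock: 1.62
position: [0.5767, -0.2592, 0.1508]
ee_rot: [0.355, -0.355, -0.611, 0.612]
contact_force: [-0.4, 0.8, 1.1]
width: -0.0001
1.725
```

View pics/w1.png

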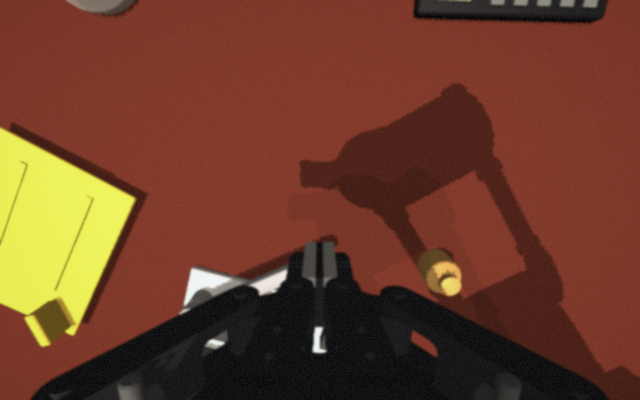

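View pics/s1.png

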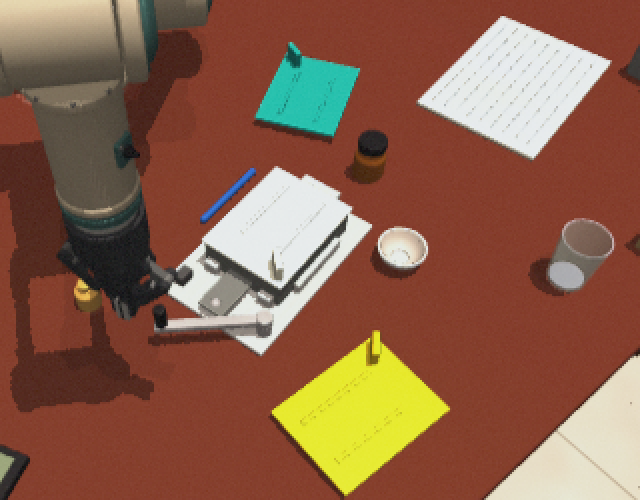

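The wrist view shows the weight at (440,275), well off to the side of the fingers. Nothing lies below them, so I'll go down and push.

```bash
python3 -m jog '[255,0,5,0,0,0,0, 255,0,9.8,0,0,0,0, 255,0,9.8,0,0,0,0, 255,2,9.8,0,0,0,0, 255,3,9.8,0,0,0,0, 255,3.5,9.8,0,0,0,0, 255,4.2,9.8,0.3,0,0,0, 255,4.8,9.8,0.5,0,0,0, 255,5.4,9.8,0.8,0,0,0, 255,5.4,9.8,0.8,0,0,0]'; python3 - <<'E'
from h import *
d=get_image("scene");cv2.imwrite("pics/s2.png",cv2.resize(d["color"][130:250,240:400],(800,600)))
p,R,s=cur();print(Rc.T@(p-np.r_[O,0]),s["clock"])
E
```

```text
clock: 2.98
position: [0.5431, -0.2149, 0.0522]
ee_rot: [-0.355, 0.355, 0.612, -0.612]
contact_force: [0.1, -0.3, 0.3]
width: -0.0001
[-0.0325711  -0.21688658  0.05219829] 3.025
```

View pics/s2.png

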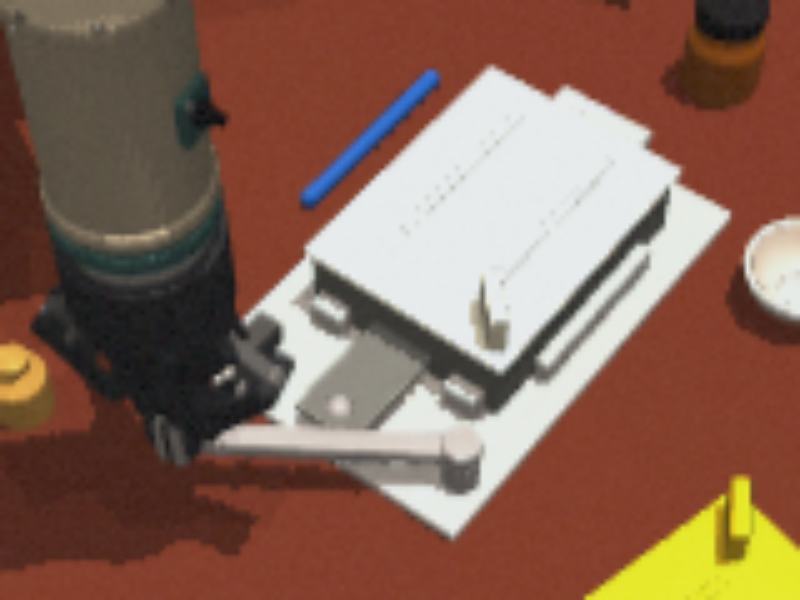

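The keeper has begun to turn with the push, so I'll continue along the arc.

```bash
python3 -m jog '[255,1,0,0.2,0,0,0, 255,1.9,0,0.4,0,0,0, 255,2.9,0,0.5,0,0,0, 255,3.9,0,0.6,0,0,0, 255,4.8,0,0.5,0,0,0, 255,5.5,0,0.5,0,0,0, 255,6.1,0,0.4,0,0,0, 255,6.7,0,0.3,0,0,0, 255,6.7,0,0.3,0,0,0]'; python3 - <<'E'
from h import *
d=get_image("scene");cv2.imwrite("pics/s3.png",cv2.resize(d["color"][130:250,240:400],(800,600)))
d=get_image("top");cv2.imwrite("pics/t3.png",cv2.resize(d["color"][160:290,220:400],(720,520)))
p,R,s=cur();print(Rc.T@(p-np.r_[O,0]),s["clock"],Rc.T@s["contact_force"])
E
```

```text
clock: 4.15
position: [0.5076, -0.1579, 0.0523]
ee_rot: [-0.355, 0.355, 0.612, -0.612]
contact_force: [-0.4, 0.9, -0.2]
width: 0.0
[-0.05483757 -0.15389368  0.05230098] 4.25 [-0.25253418 -0.47231299 -0.51865319]
```

View pics/s3.png

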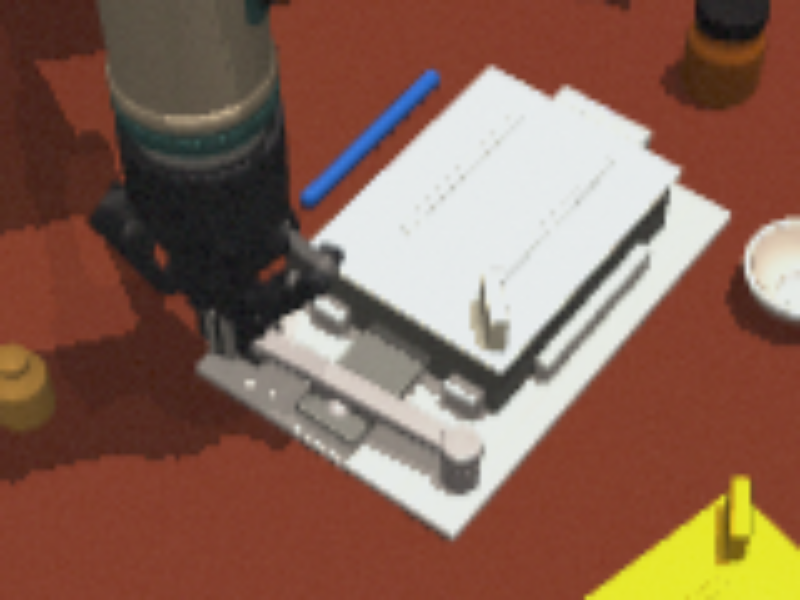

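View pics/t3.png

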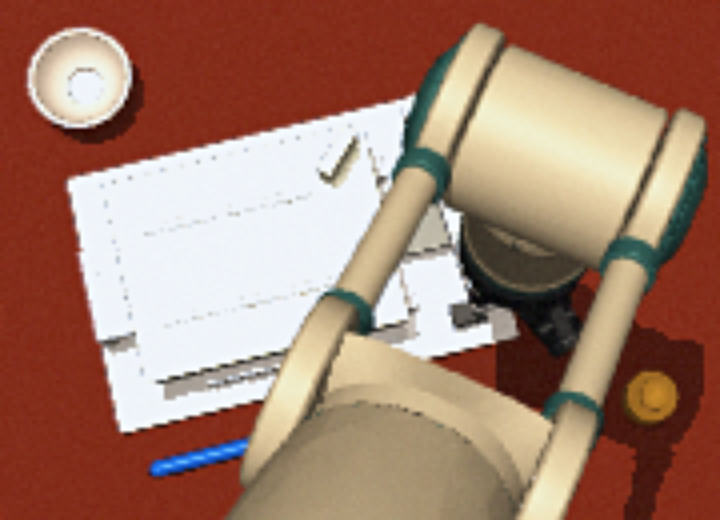

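The bar now rides near the ball and about 10 mm of travel remains, so I'll continue slowly.

```bash
python3 -m jog '[255,0.4,0,-0.1,0,0,0, 255,0.8,0,-0.2,0,0,0, 255,1.0,0,-0.2,0,0,0, 255,1.2,0,-0.2,0,0,0, 255,1.2,0,-0.2,0,0,0]';python3 - <<'E'
from h import *
p,R,s=cur();print(Rc.T@(p-np.r_[O,0]),s["clock"],Rc.T@s["contact_force"])
E
python3 -m jog '[255,0.2,0,0,0,0,0, 255,0.3,0,0,0,0,0, 255,0.3,0,0,0,0,0]'; python3 - <<'E'
from h import *
d=get_image("scene");cv2.imwrite("pics/s4.png",cv2.resize(d["color"][130:250,240:400],(800,600)))
p,R,s=cur();print(Rc.T@(p-np.r_[O,0]),s["clock"],Rc.T@s["contact_force"])
E
```

```text
clock: 4.88
position: [0.5044, -0.1478, 0.0524]
ee_rot: [0.354, -0.355, -0.612, 0.612]
contact_force: [1.9, -3.3, -1.7]
width: -0.0002
[-0.0560453  -0.14274304  0.05242248] 4.875 [ 1.13741302 -3.62638907 -1.72874618]
clock: 5.25
position: [0.5044, -0.1477, 0.0526]
ee_rot: [0.352, -0.357, -0.611, 0.613]
contact_force: [2.8, -8.4, -5.2]
width: 0.0003
[-0.05600216 -0.14261504  0.05259469] 5.3 [ 1.16341657 -8.85174205 -4.47741006]
```

View pics/s4.png

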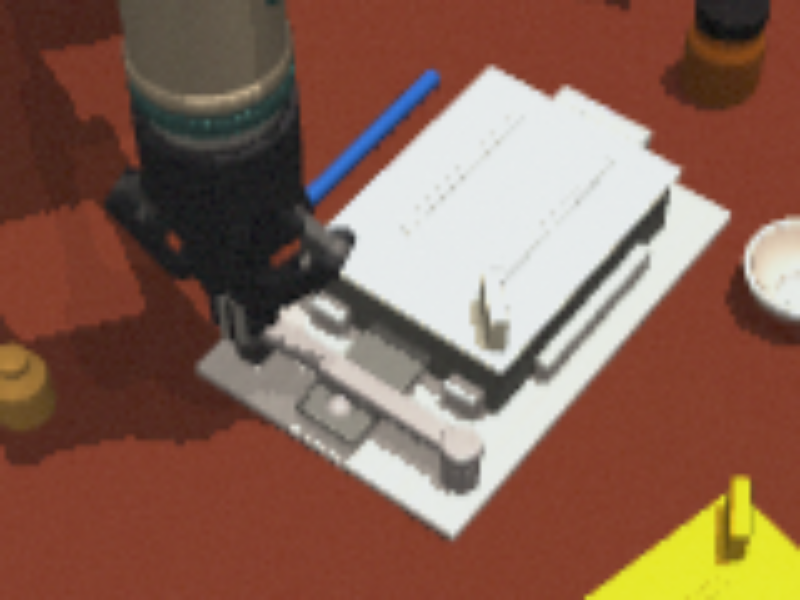

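The tool stopped at cradle y = -142.6 mm, against -143 predicted for the stop, and the force rose to about 9 N with no motion. The keeper is at its stop. I'll retreat and check.

```bash
python3 -m jog '[255,-1.5,0,0,0,0,0, 255,-3,0,0,0,0,0, 200,-3,-5,0,0,0,0, 120,-3,-9.7,0,0,0,0, 120,-3,-9.7,0,0,0,0]'; python3 - <<'E'
from h import *
d=get_image("scene");cv2.imwrite("pics/s5.png",cv2.resize(d["color"][130:250,240:400],(800,600)))
p,R,s=cur();print(Rc.T@(p-np.r_[O,0]),s["clock"],Rc.T@s["contact_force"])
Rg=down(TH+np.pi/4+np.pi,'z');t=c2w([.0455,-.066,0]);
for z in(.15,.060):
    t[2]=z;print(t,row(p,R,t,Rg))
E
```

```text
clock: 5.92
position: [0.5197, -0.1721, 0.1532]
ee_rot: [-0.352, 0.358, 0.612, -0.611]
contact_force: [0.0, 0.2, -0.4]
width: 0.0451
[-0.0477494  -0.16866923  0.15096566] 5.975 [ 0.26914103 -0.30180489 -0.04090287]
[ 0.58677379 -0.05081506  0.15      ] [ 7.060e+00  1.000e-01 -1.194e+01  1.000e-02 -3.480e+00 -2.000e-02]
[ 0.58677379 -0.05081506  0.06      ] [ 7.080e+00  9.100e+00 -1.192e+01  1.000e-02 -3.480e+00 -2.000e-02]
```

View pics/s5.png

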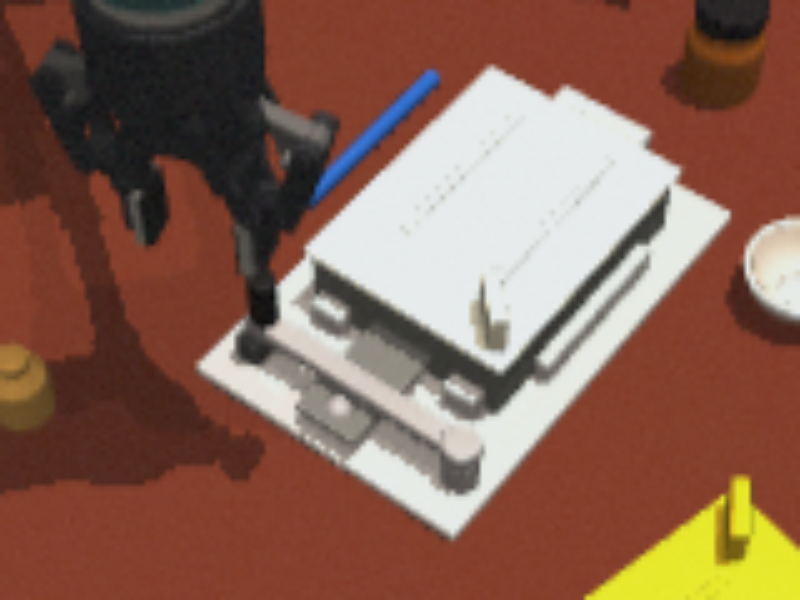

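The knob stands at crop (262,300), over the stop block. I'll move above the tab and look from the top and the wrist.

```bash
python3 -m jog '[120,3.5,0,-6,0,-1.7,0, 120,7.1,0.1,-11.9,0,-3.5,0, 120,7.1,0.1,-11.9,0,-3.5,0, 120,7.1,0.1,-11.9,0,-3.5,0, 120,7.1,0.1,-11.9,0,-3.5,0]'; python3 - <<'E'
from h import *
S=get_image("scene");cv2.imwrite("pics/s6.png",cv2.resize(S["color"][130:250,240:400],(800,600)))
p,R,s=cur();d=get_image("wrist");cv2.imwrite("pics/w6.png",d["color"])
print(p,R,s["clock"])
M=d["tool_from_camera"]
# expected tab corner pixels
for q in[(.046,-.066,.085),(.058,-.078,.085),(.034,-.054,.085),(-.06,-.125,.077)]:
    w=c2w(q);c=M[:3,:3].T@(R.T@(w-p)-M[:3,3]);u=d["mtx"]@c;print(q,"wrist",u[:2]/u[2], end=' ')
    u=S["mtx"]@(S["R"]@w+S["t"]);u=u[:2]/u[2];print("scenecrop",(u-[240,130])*5)
E
```

```text
clock: 6.6
position: [0.5841, -0.0505, 0.1472]
ee_rot: [0.198, -0.196, -0.679, 0.679]
contact_force: [-0.7, -0.2, 0.6]
width: 0.0452
[ 0.58417999 -0.05079887  0.14750137] [[-8.44585547e-01 -1.97979437e-03 -5.35416972e-01]
 [ 5.35418125e-01 -6.26935070e-05 -8.44587134e-01]
 [ 1.63854169e-03 -9.99998038e-01  1.11296782e-03]] 6.65
(0.046, -0.066, 0.085) wrist [316.93162829 214.80559802] scenecrop [483.43557787 295.19701687]
(0.058, -0.078, 0.085) wrist [316.8767193  190.87020312] scenecrop [488.47961402 321.95640454]
(0.034, -0.054, 0.085) wrist [316.98418886 237.7172918 ] scenecrop [478.49588549 268.99118895]
(-0.06, -0.125, 0.077) wrist [474.2601357  253.84657294] scenecrop [249.62415616 276.47077731]
```

View pics/w6.png

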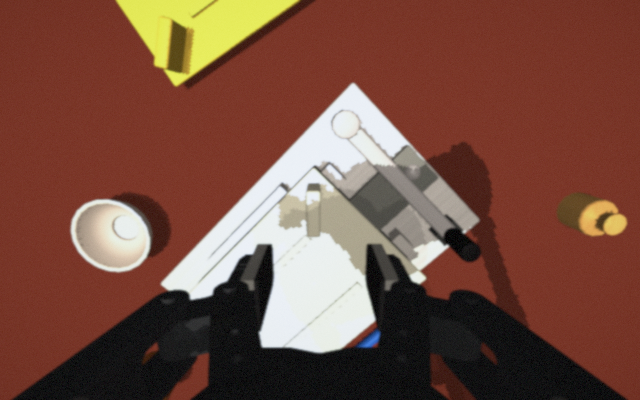

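View pics/s6.png

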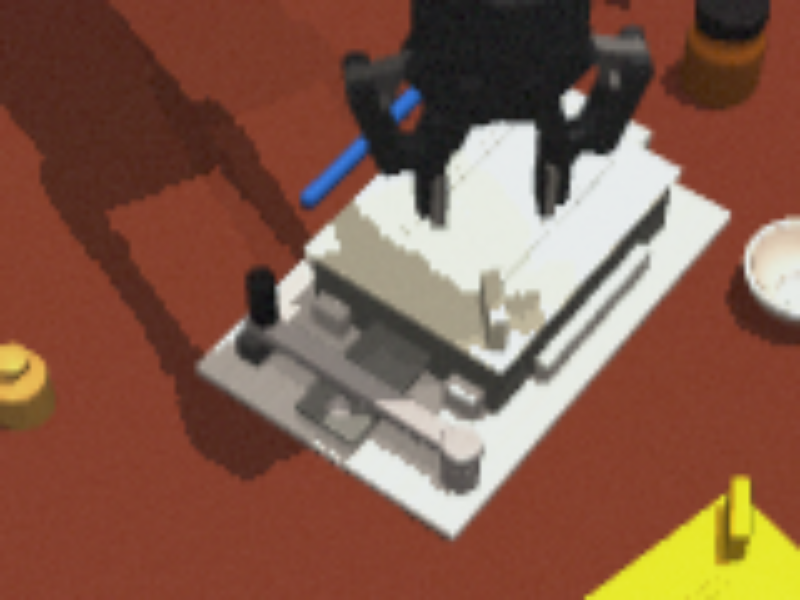

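```bash
python3 - <<'E'
import cv2
a=cv2.imread("pics/w6.png")[160:260,270:370];cv2.imwrite("pics/w6c.png",cv2.resize(a,(600,600),interpolation=cv2.INTER_NEAREST))
E
```

```text
(no output)
```

View pics/w6c.png

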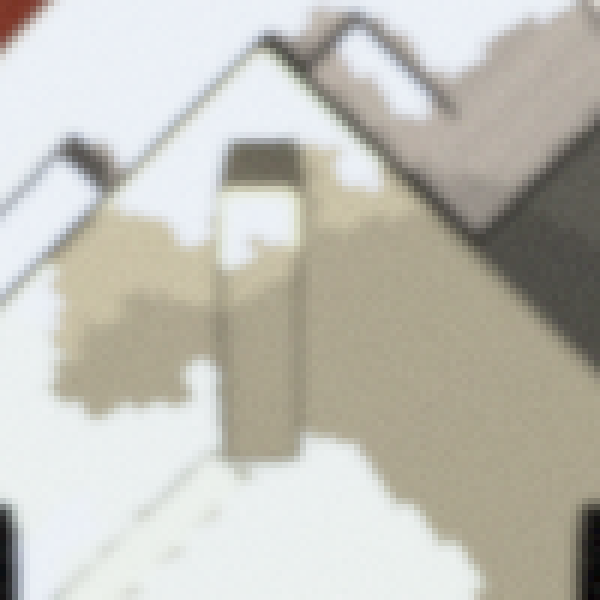

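The wrist crop shows the tab top at columns 306–320 and rows 191–237, 3.5 px (2 mm) to the left of the prediction. I'll aim between the two.

```bash
python3 - <<'E'
from h import *
p0=np.array([ .58417999,-.05079887,.14750137])
p,R,s=cur();print(p,s["clock"])
Rg=down(TH+np.pi/4+np.pi,'z')
t=c2w([.046,-.066,0]); t=t+Rg[:,2]*(-.0017)
for z in(.09,.060):
    t[2]=z;print(t,row(p,R,t,Rg))
E
```

```text
[ 0.58431864 -0.05092834  0.14778627] 6.7
[ 0.58817344 -0.04927134  0.09      ] [-0.24  5.78 -0.35 -0.01  0.01  0.01]
[ 0.58817344 -0.04927134  0.06      ] [-0.25  8.78 -0.35 -0.01  0.01  0.01]
```

```bash
python3 -m jog '[120,-0.2,4,-0.4,0,0,0, 120,-0.2,5.5,-0.4,0,0,0, 120,-0.2,5.5,-0.4,0,0,0, 120,-0.2,5.5,-0.4,0,0,0]'; python3 - <<'E'
from h import *
p,R,s=cur();d=get_image("wrist");cv2.imwrite("pics/w7.png",d["color"])
Rg=down(TH+np.pi/4+np.pi,'z')
t=c2w([.046,-.066,.06]); t=t+Rg[:,2]*(-.0017);print(p,row(p,R,t,Rg))
E
```

```text
clock: 7.2
position: [0.5896, -0.0481, 0.0943]
ee_rot: [-0.196, 0.197, 0.679, -0.679]
contact_force: [-0.0, -0.9, 1.0]
width: 0.0453
[ 0.58958765 -0.04811577  0.09432184] [ 0.06  3.43  0.17  0.    0.02 -0.01]
```

View pics/w7.png

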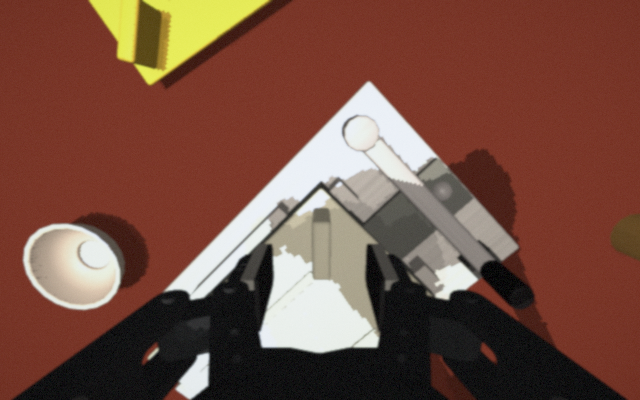

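The tab is centred at column 321 between the fingers (mid column 320). I'll go down and close.

```bash
python3 -m jog '[120,0,2,0.1,0,0,0, 120,0,3.4,0.1,0,0,0, 120,0,3.4,0.1,0,0,0, 120,0,3.4,0.1,0,0,0]'; python3 -m jog '[255,0,0,0,0,0,0, 255,0,0,0,0,0,0, 255,0,0,0,0,0,0, 255,0,0,0,0,0,0, 255,0,0,0,0,0,0, 255,0,0,0,0,0,0]' 120;  python3 - <<'E'
from h import *
S=get_image("scene");cv2.imwrite("pics/s8.png",cv2.resize(S["color"][130:250,240:400],(800,600)))
p,R,s=cur();print(p,Rc.T@s["contact_force"],s["width"],s["moment"])
# peel: rotate about far corner axis
F=c2w([-.066,.086,.053]); T=c2w([.046,-.066,.053]); r=(T-F)/np.linalg.norm(T-F); ax=np.cross(r,[0,0,1.])
for ph in(.04,.08,.12,.16,.20):
    Q=Ro.from_rotvec(ax*ph).as_matrix()
    print(ph,row(p,R,F+Q@(p-F),Q@R))
E
```

```text
clock: 7.75
position: [0.5889, -0.0485, 0.0598]
ee_rot: [-0.196, 0.197, 0.679, -0.679]
contact_force: [0.7, 0.2, -0.0]
width: 0.0455
clock: 8.5
position: [0.5888, -0.0486, 0.0601]
ee_rot: [0.196, -0.197, -0.679, 0.679]
contact_force: [-1.0, 0.7, 6.0]
width: 0.0078
[ 0.58876407 -0.04858251  0.06009628] [-0.88672829 -0.35041598  5.62424356] 0.007558975144027303 [-0.03533131  0.21854563  0.1279886 ]
0.04 [ 0.04 -0.75 -0.01  0.04 -0.    0.28]
0.08 [ 0.11 -1.5  -0.02  0.09 -0.    0.57]
0.12 [ 0.22 -2.25 -0.03  0.13 -0.    0.85]
0.16 [ 0.35 -3.   -0.05  0.18 -0.    1.13]
0.2 [ 0.51 -3.73 -0.08  0.22 -0.    1.42]
```

View pics/s8.png

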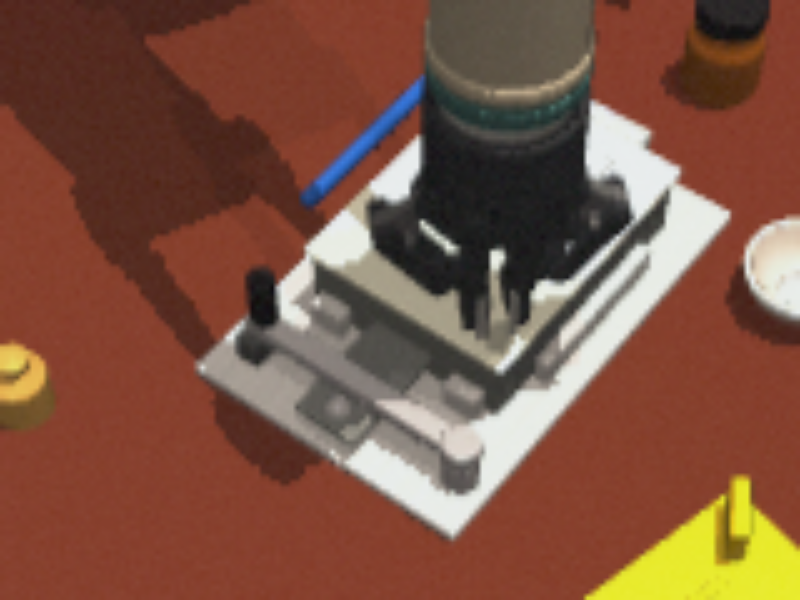

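Grip confirmed: the width is 7.6 mm on the roughly 10 mm fin, and the fingers are visibly on the tab. I'll peel by turning about the far corner.

```bash
python3 -m jog '[255,0,-0.4,0,0,0,0.1, 255,0,-0.8,0,0,0,0.3, 255,0.1,-1.2,0,0.1,0,0.4, 255,0.1,-1.5,0,0.1,0,0.6, 255,0.2,-1.9,0,0.1,0,0.7, 255,0.2,-2.2,0,0.1,0,0.8, 255,0.2,-2.2,0,0.1,0,0.8]' 120;  python3 - <<'E'
from h import *
S=get_image("scene");cv2.imwrite("pics/s9.png",cv2.resize(S["color"][130:250,240:400],(800,600)))
p,R,s=cur();print(p,Rc.T@s["contact_force"],s["width"],s["moment"])
E
python3 -m jog '[255,0.1,-0.4,0,0,0,0.1, 255,0.1,-0.8,0,0.1,0,0.3, 255,0.2,-1.1,0,0.1,0,0.4, 255,0.2,-1.1,0,0.1,0,0.4]' 120;  python3 - <<'E'
from h import *
S=get_image("scene");cv2.imwrite("pics/s10.png",cv2.resize(S["color"][130:250,240:400],(800,600)))
p,R,s=cur();print(p,Rc.T@s["contact_force"],s["width"],s["moment"])
E
```

```text
clock: 9.43
position: [0.5865, -0.0472, 0.0818]
ee_rot: [0.159, -0.233, -0.663, 0.694]
contact_force: [0.1, -0.7, -2.9]
width: 0.0079
[ 0.5865445  -0.04721076  0.0816185 ] [-0.53020251 -0.38379005 -2.44400735] 0.0076138654807924476 [-0.32247604  0.08523533 -0.03994237]
clock: 9.98
position: [0.5849, -0.0451, 0.093]
ee_rot: [0.141, -0.251, -0.651, 0.702]
contact_force: [1.4, 0.8, -1.9]
width: 0.0082
[ 0.58496563 -0.04524099  0.09279757] [ 1.0260373   0.65118469 -1.0058575 ] 0.007644610323845926 [ 0.0943457  -0.19977378 -0.1227249 ]
```

View pics/s9.png

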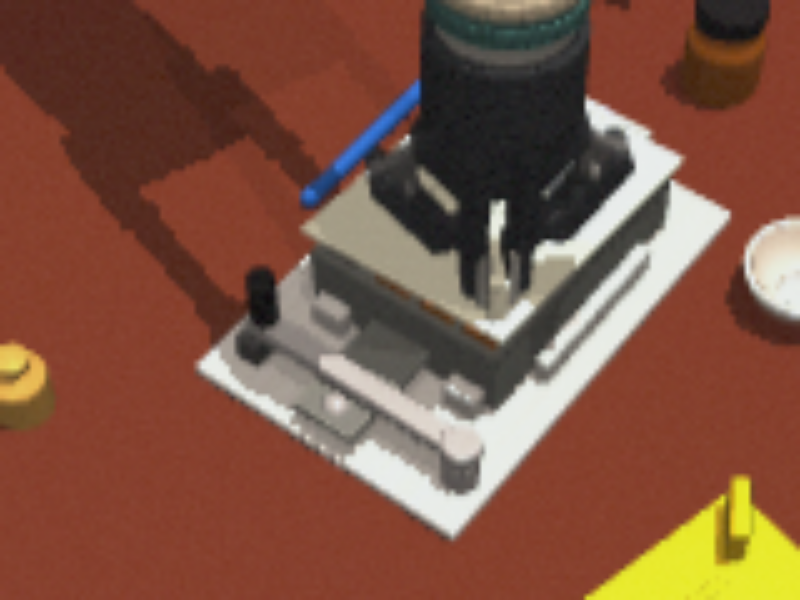

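View pics/s10.png

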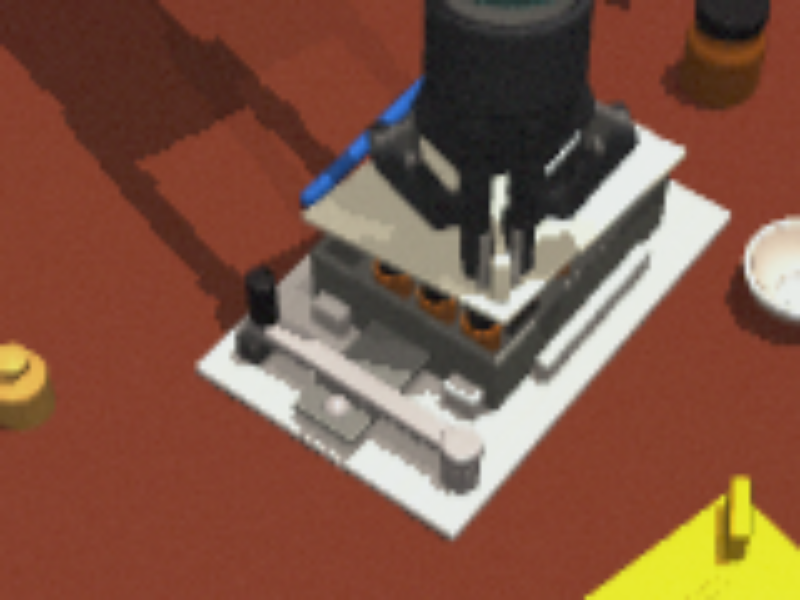

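The peel worked: the tab's corner is up about 33 mm, the far corner is still down, the tray is in place and the keeper is shut. I'll work out the lift rows.

```bash
python3 - <<'E'
from h import *
p,R,s=cur()
Rg=down(TH+np.pi/4+np.pi,'z')
for dz in(.01,.03,.06):print(dz,row(p,R,p+[0,0,dz],R))
print(row(p,R,p+[0,0,.13],Rg),row(p,R,p+[0,0,.16],Rg))
E
```

```text
0.01 [-0.17 -0.99  0.03  0.    0.    0.  ]
0.03 [-0.51 -2.96  0.08  0.    0.    0.  ]
0.06 [-1.01 -5.91  0.16  0.    0.    0.  ]
[ -2.19 -12.81   0.34  -0.18   0.02  -1.21] [ -2.7  -15.77   0.41  -0.18   0.02  -1.21]
```

```bash
python3 -m jog '[255,-0.1,-0.4,0,0,0,0, 255,-0.1,-0.8,0,0,0,0, 255,-0.2,-1.2,0,0,0,0, 255,-0.3,-1.6,0,0,0,0, 255,-0.3,-2,0.1,0,0,0, 255,-0.4,-2.5,0.1,0,0,0, 255,-0.5,-3,0.1,0,0,0, 255,-0.5,-3,0.1,0,0,0]' 120;  python3 - <<'E'
from h import *
S=get_image("scene");cv2.imwrite("pics/s11.png",cv2.resize(S["color"][130:250,240:400],(800,600)))
p,R,s=cur();print(p,Rc.T@s["contact_force"],s["width"],s["moment"])
E
```

```text
clock: 11.02
position: [0.5844, -0.0457, 0.1231]
ee_rot: [0.141, -0.25, -0.651, 0.703]
contact_force: [-0.1, 0.3, -1.7]
width: 0.0076
[ 0.58410091 -0.0456564   0.12273767] [ 1.05771692  0.28382063 -1.08145366] 0.0076065489758760175 [ 0.00066649  0.03487631 -0.00510587]
```

View pics/s11.png

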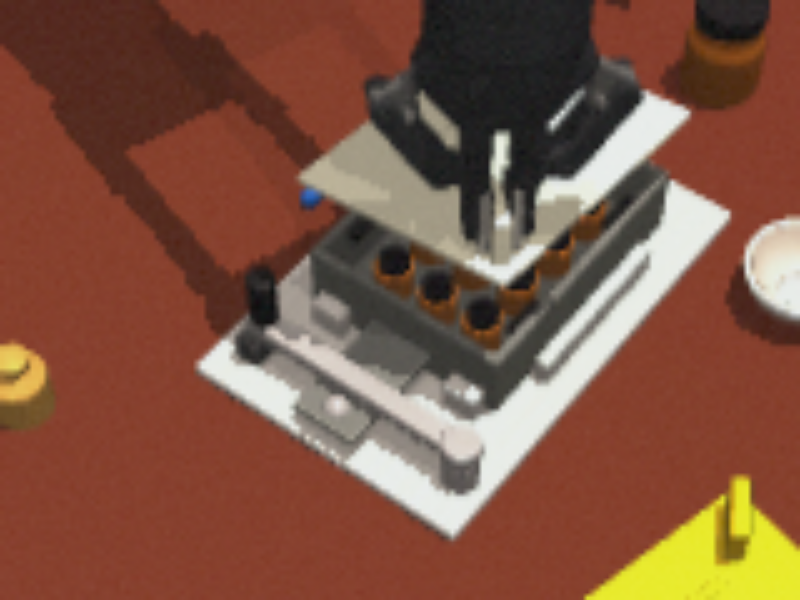

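The cover is free and the tray stays seated. I'll raise it and level it.

```bash
python3 -m jog '[255,-0.2,-1.5,0,0,0,-0.2, 255,-0.5,-3,0.1,-0.1,0,-0.4, 255,-0.8,-4.5,0.1,-0.1,0,-0.6, 255,-1,-6,0.2,-0.1,0,-0.8, 255,-1.3,-7.5,0.2,-0.2,0,-1, 255,-1.6,-9,0.3,-0.2,0,-1.2, 255,-1.8,-10.2,0.3,-0.2,0,-1.2, 255,-1.8,-10.5,0.3,-0.2,0,-1.2, 255,-1.8,-10.5,0.3,-0.2,0,-1.2, 255,-1.8,-10.5,0.3,-0.2,0,-1.2]' 120;  python3 - <<'E'
from h import *
S=get_image("scene");cv2.imwrite("pics/s12.png",cv2.resize(S["color"][70:250,240:480],(800,600)))
T=get_image("top");cv2.imwrite("pics/t12.png",cv2.resize(T["color"][110:310,200:460],(780,600)))
p,R,s=cur();print(p,R,Rc.T@s["contact_force"],s["width"],s["moment"])
E
```

```text
clock: 12.32
position: [0.5835, -0.0456, 0.2284]
ee_rot: [0.197, -0.196, -0.679, 0.679]
contact_force: [-0.5, 0.2, -1.3]
width: 0.0077
[ 0.58370119 -0.0456213   0.2284553 ] [[-8.45736461e-01 -9.52780341e-04 -5.33599973e-01]
 [ 5.33600115e-01  1.19074142e-04 -8.45736899e-01]
 [ 8.69339450e-04 -9.99999539e-01  4.07698357e-04]] [-0.1157769   0.4409539  -2.31888876] 0.007715619100366061 [-0.04392723 -0.04438641  0.0227668 ]
```

View pics/s12.png

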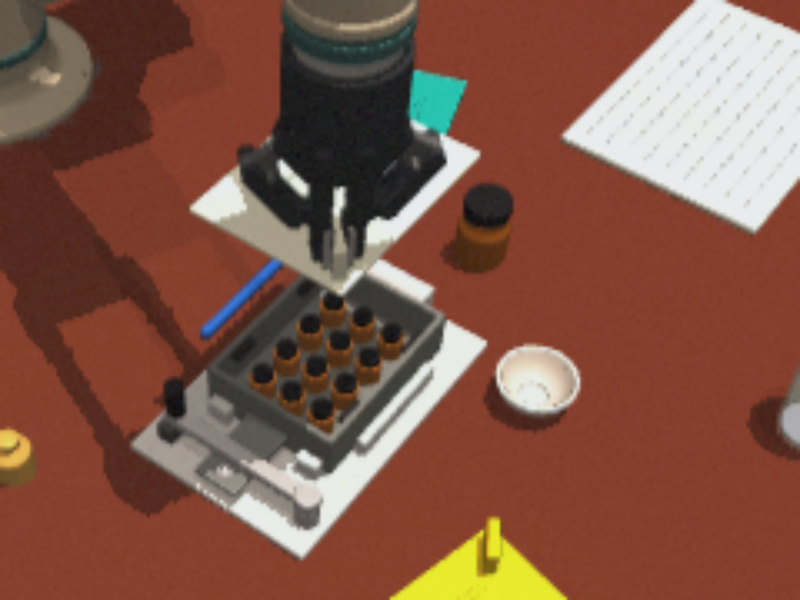

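View pics/t12.png

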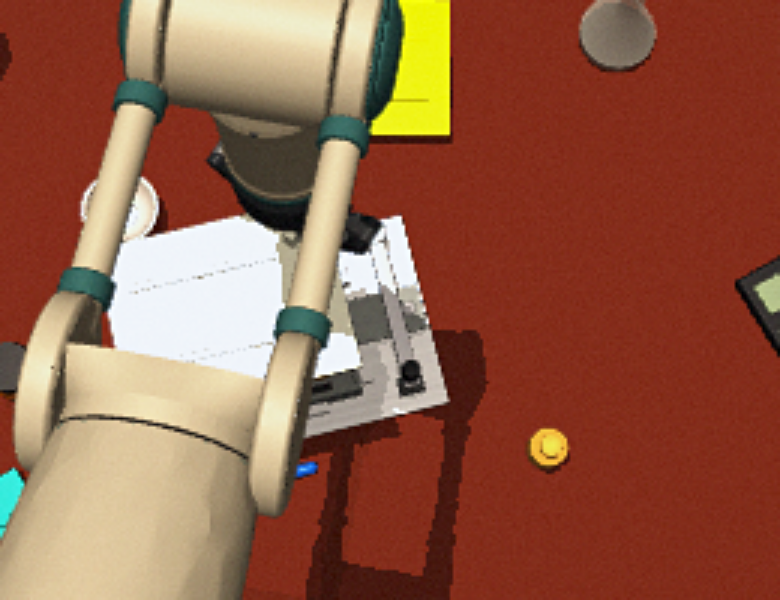

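The cover hangs roughly level over the seated tray, and the keeper's knob stands over its block at top crop (409,368). As a numeric check, I'll cast the visible cover corners onto the expected height.

```bash
python3 - <<'E'
from h import *
S=get_image("scene");T=get_image("top");p,R,s=cur()
sc=lambda q:(240+q[0]*.3-.35,70+q[1]*.3-.35)
tc=lambda q:(200+q[0]/3-.33,110+q[1]/3-.33)
k=plane(T,tc((409,366)),.077);kk=Rc.T@(k-np.r_[O,0]);print("knob cradle",kk,"angle",np.arctan2(-(kk[1]+.125),.07-kk[0]))
off=p-np.array([.5888,-.0486,.0601])
z=.057+off[2]
for q,m in[((192,208),(-66,-86)),((340,293),(66,-86)),((478,155),(66,86))]:
    w=c2w([m[0]/1e3,m[1]/1e3,0])+off;w[2]=z
    u=S["mtx"]@(S["R"]@w+S["t"]);print(m,"pix",sc(q),"level pred",u[:2]/u[2])
X,e=tri([ray(T,tc((361,368))),ray(S,sc((192,208)))]);print("corner tri",X,e,"plate top z level",z)
print(s["qd"].max(),s["clock"])
E
```

```text
knob cradle [-0.05655219 -0.12360289  0.077     ] angle -0.01103934125476917
(-66, -86) pix (297.25, 132.05) level pred [294.14459662 132.30417576]
(66, -86) pix (341.65, 157.54999999999998) level pred [340.16774188 158.36609435]
(66, 86) pix (383.04999999999995, 116.15) level pred [382.40551949 115.9707531 ]
corner tri [ 0.47876595 -0.08736111  0.22399071] [np.float64(0.002871587829464607), np.float64(0.002871587829464724)] plate top z level 0.22553284286968245
0.0015526261562535616 12.525
```

The corners match the level prediction to 1–3 px, the plate top is at about 0.225 m, the keeper reads about 0 rad and the arm is still. Handing in.

```bash
python3 -c "
from rig import *
print(sign_off());s=get_state();print(s['clock'],s['width'],s['contact_force'])"
```

```text
the job is handed in; nothing more can be done
None
the job is handed in; nothing more can be done
```

I shut the keeper against its stop, peeled the cover off by its tab and handed in at 12.5 s with the cover still held. `sign_off()` gives no verdict, so the outcome is as measured just before it.

- **Keeper:** Pushed with closed fingers until the force rose to about 9 N with no further motion. From above it later measured about -0.01 rad.
- **Peel:** I gripped the tab at 120 N and turned the cover about its far corner. The tab rose about 33 mm with a tilt of about 0.17 rad. The pictures showed the far corner still down and the tray in place, but I judged the far corner by eye and did not measure it.
- **Finish:** The cover is about level, with its plate top about 0.225 m above the bench. The fingers show 7.7 mm on the tab, the wrist carries about the cover's weight, and the arm is still. By eye, the tray is seated and the bystanders I could see have not moved. I did not measure their positions.

**Disagreements:** The cameras differed by about 2–4 mm. The scene camera showed a steady offset, and the wrist camera put the tab about 2 mm from the top view, so I aimed the grasp between the two. The fingers read 7.6–7.7 mm on the fin, which is listed as 10 mm thick.

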